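Sort handle blanks into the craft bench trays

ROBOT

A 7-joint arm with a two-finger parallel gripper is mounted at the origin on the work surface. World frame = base frame: x ahead of the robot, y to its left, z up, the work surface at z = 0. Lengths are in m, angles in rad, forces in N, time in s.
With the tool pointing down it reaches from about 0.425 to 0.95 m from the base axis. Payload 4.7 kg.
Tool frame: the origin (TCP) lies on the centre line of the jaws, within the pads' length; the fingertips stand 19 mm ahead of it and the grasp point (between the pads) is the TCP; z points along the fingers, y is the line along which they close (so a half turn about z gives the same grasp; the last joint's range is limited). The gripper opens to 85 mm and grips with 20 to 120 N. Pads are 22 mm wide; open, the fingers measure 114 mm over their backs; the gripper's body (76 mm by 85 mm) begins 54 mm behind the grasp point. The pads swing forward as they close: fully open they stand 13 mm farther back than shut.
Start: joints at [-1.284, 0.469, -0.049, 1.532, 0.024, 1.141, -0.082], TCP at [0.21, 0.642, 0.25] pointing down, gripper open.
Joint ranges: [-2.59, 2.59], [-0.33, 1.99], [-1.39, 1.29], [0.1, 2.45], [-1.04, 4.18], [0.21, 1.99], [-2.66, 2.66]. Speed limits (rad/s): [2.57, 2.57, 3.14, 3.14, 3.14, 3.14, 3.14].

INTERFACE

Orientations are given as a unit quaternion [x, y, z, w].
In Python, from bench import arm, kin, status, imaging gives the robot as it stands. The module is installed in compiled form; this text tells all that it offers. Calls block until the motion is done:
- arm.reach(position, orientation): joint-space move of the TCP to a pose.
- arm.move_straight(position, frame=None, vel=0.15): straight line of the TCP; frame=None keeps the orientation; vel is the mean speed in m/s.
- arm.move_joints(angles): joint-space move.
- arm.release() and arm.close(): open the fingers fully, or close them until they stop; the grip force is fixed at half the most.
- arm.wait(seconds).
- kin.solve_ik(position, orientation): joint angles nearest the present ones, or None.
- status.get_state(): the state.
- imaging.snapshot(name): name is "side" or "top"; returns a dict with "pixels" (400x640x3 uint8, red, green, blue), "depth" (400x640 float32, m along the optical axis (not along the pixel's ray), 0 where there is no reading), "fovy" (degrees; the focal length in pixels is half the picture's height over the tangent of half this angle, whatever the lens; pixels are square), "cx", "cy" (the principal point, pixels), "distortion" ([k1, k2, p1, p2, k3] as OpenCV has them; the pictures are not rectified), "position" and "attitude" of the camera in the world. Camera axes: x right, y down, z forward; pixel columns grow to the right and rows downward; lengths in m; the calibration is good to about 2 mm. A picture is of the moment at which its call begins.
A pose or a line that the arm cannot do raises arm.MotionError and nothing moves.
- arm.hand_in(): hands the job in; it is judged then, once.
Trained networks look in the newest picture that a camera, given by its name, has taken for a name from the list of things; names that differ only in an ending like _2 or _b are one class to them, and where a whole thing is asked for, a point or a joint stands for the part that bears it (a point fixed in the world has none). Each returns a list of dicts, best first, with "score" (0 to 1); they miss things now and then, are a little off and sometimes report something else, mostly with a low value. They report only what shows in the picture. A call takes as long as a camera call. They do not tell look-alikes from the thing itself.
- imaging.recognise(label, camera): "pixel" ([column, row] in pixels, amid what is visible of it).
The state is a dict: "time_s": time; "joint_pos": joint angles; "joint_vel": joint speeds; "effort": joint torques, N m; "tool_pos": TCP position; "orientation": TCP orientation; "force": force on the tool from outside, world axes, zero at the start; "torque": the same for the moment, N m; "finger_gap": finger opening in m; "grasp_force": force on a finger pad.
Only numpy, scipy, OpenCV 4.12 (cv2) and the standard library are available. Lean on these libraries where they do the work, as an engineer would, in place of code of your own. Each camera call takes 0.05 s, during which the arm holds its last target. There are 200 camera calls.

TASK

Sort the carving material on the bench into its trays: both cream bone blanks into the blue tray, both dark wooden blanks into the green tray and the brass ferrule into the red tray. Set each piece down gently, without dropping it, flat on the tray floor and the same way up as it is now, the two blanks of a tray side by side and not on top of one another. Leave the little varnish bottle and the white jar standing where they are.

Things in the scene. Friction and masses are not known exactly. Their poses are not given: they have to be found in the camera images.
- bone_long: Long cream-coloured bone blank for a knife handle, a plain rectangular bar 90 long (its x) x 24 wide (its y) x 30 high (its z) mm, edges rounded 3 mm, with a small dark dot on each end face; about 110 g. Origin: centre of its underside, z up. It rests loose on the bench top (z = 0), at any yaw.
- bone_short: Short cream-coloured bone blank, a plain rectangular bar 58 long (its x) x 28 wide (its y) x 30 high (its z) mm, edges rounded 3 mm, with a small dark dot on each end face; about 85 g. Origin: centre of its underside, z up. It rests loose on the bench top (z = 0), at any yaw.
- wood_long: Long dark brown wooden handle blank, a plain rectangular bar 90 long (its x) x 26 wide (its y) x 32 high (its z) mm, edges rounded 3 mm, with a small dark dot on each end face; about 60 g. Origin: centre of its underside, z up. It rests loose on the bench top (z = 0), at any yaw.
- wood_short: Short reddish brown wooden handle blank, a plain rectangular bar 60 long (its x) x 30 wide (its y) x 32 high (its z) mm, edges rounded 3 mm, with a small dark dot on each end face; about 45 g. Origin: centre of its underside, z up. It rests loose on the bench top (z = 0), at any yaw.
- ferrule: Brass ferrule: a short upright tube, 32 mm outside diameter, 21 mm bore, 34 mm high, about 120 g, standing on end. Origin: centre of its underside, z up along the bore. It rests loose on the bench top (z = 0), at any yaw.
- tray_blue: Blue shallow open tray for the bone, fixed to the bench at any of three places, turned up to 0.5 rad. Outside 120 (its x) x 116 (its y) x 14 mm high, walls and floor 4 mm thick, so inside it is 112 x 108 mm and the inner floor is 4 mm above the bench. Empty at the start. Origin: centre of its underside, on the bench top (z = 0), z up.
- tray_green: Green shallow open tray for the wood, fixed to the bench at any of three places, turned up to 0.5 rad. Outside 120 (its x) x 116 (its y) x 14 mm high, walls and floor 4 mm thick, so inside it is 112 x 108 mm and the inner floor is 4 mm above the bench. Empty at the start. Origin: centre of its underside, on the bench top (z = 0), z up.
- tray_red: Red shallow open tray for the brass, fixed to the bench at any of three places, turned up to 0.5 rad. Outside 120 (its x) x 116 (its y) x 14 mm high, walls and floor 4 mm thick, so inside it is 112 x 108 mm and the inner floor is 4 mm above the bench. Empty at the start. Origin: centre of its underside, on the bench top (z = 0), z up.
- varnish: Bystander, to be left alone: small amber glass varnish bottle, 34 mm diameter up to 41 mm, then a black cap 15 mm across; 75 mm high in all, loose, about 90 g, standing among the pieces. Origin: centre of its underside.
- jar: Bystander, to be left alone: white plastic jar with a lid, 47 mm diameter, 72 mm high, loose, about 130 g, standing among the pieces. Origin: centre of its underside.
Mind the look-alikes: they are no part of the job. Leave any purple look-alike of the bone_long alone.

How it is judged:
By the outcome, as a careful person would: the job done as asked, in the order asked, and still so for the second after the job is handed in, with the robot touching nothing.
It also fails if it takes over 141 s, if anything falls off the work surface, if the arm or the gripper's body presses on something with over 40 N, if the wrist force passes 120 N, or if a joint passes its speed limit or range.

## Working session

There is one attempt and no reset: what is moved stays moved. The work goes in short steps, each a Python script; the robot and the scene stay as the last script left them, time stands still between calls to the robot, and variables do not carry over. Pictures are saved under pics/ and viewed, at most 14 in all, crops included, and the job is handed in when it is done.

```bash
mkdir -p pics; ls; cat > h.py <<'E'
import numpy as np, cv2
from bench import arm, kin, status, imaging
from scipy.spatial.transform import Rotation as R
NAMES=["bone_long","bone_short","wood_long","wood_short","ferrule","tray_blue","tray_green","tray_red","varnish","jar"]
def K(s):
    f=200/np.tan(np.radians(s["fovy"])/2)
    return np.array([[f,0,s["cx"]],[0,f,s["cy"]],[0,0,1.]])
def att(s):
    a=np.array(s["attitude"],float)
    return R.from_quat(a) if a.shape==(4,) else R.from_matrix(a)
def rays(s,px):
    u=cv2.undistortPoints(np.array(px,float).reshape(-1,1,2),K(s),np.array(s["distortion"],float)).reshape(-1,2)
    return att(s).apply(np.c_[u,np.ones(len(u))])   # scaled to unit optical depth
def cloud(s):
    g=np.stack(np.meshgrid(np.arange(640),np.arange(400)),-1).reshape(-1,2)
    P=np.array(s["position"])+rays(s,g)*s["depth"].reshape(-1,1)
    P[s["depth"].ravel()==0]=np.nan
    return P.reshape(400,640,3)
def project(s,P):
    A=att(s).inv(); r=A.as_rotvec(); t=-A.apply(s["position"])
    return cv2.projectPoints(np.array(P,float).reshape(-1,1,3),r,t,K(s),np.array(s["distortion"],float))[0].reshape(-1,2)
def save(s,n): cv2.imwrite(f"pics/{n}.png",cv2.cvtColor(s["pixels"],cv2.COLOR_RGB2BGR))
E
python3 - <<'E'
from h import *
print(status.get_state())
import pickle
for c in("top","side"):
    s=imaging.snapshot(c); save(s,c+"0"); pickle.dump(s,open(c+"0.pkl","wb"))
    print(c,s["position"],s["attitude"],s["fovy"],s["cx"],s["cy"],s["distortion"],(s["depth"]>0).mean())
    P=cloud(s)
    for n in NAMES:
        for d in imaging.recognise(n,c):
            u,v=np.round(d["pixel"]).astype(int); w=P[max(v-2,0):v+3,max(u-2,0):u+3].reshape(-1,3)
            print(n,round(d["score"],2),u,v,np.round(np.nanmedian(w,0),3))
E
```

```text
pics
{'time_s': 0.0, 'joint_pos': array([-1.28390718,  0.46947578, -0.04858394,  1.53365539,  0.02410413,
        1.14099456, -0.08231465]), 'joint_vel': array([ 0.00047638, -0.00118809,  0.00203627,  0.00036772,  0.00138168,
        0.00094718, -0.00125394]), 'effort': array([ 8.12488652e-04, -5.10317838e+01, -4.62202867e-02, -2.37704837e+01,
        1.06686924e-02,  7.53572735e-03, -1.81446239e-05]), 'tool_pos': array([0.20946351, 0.64112253, 0.24925451]), 'orientation': array([ 1.57235273e-01,  9.87560692e-01, -9.66959434e-04, -1.14109178e-04]), 'force': array([-0.64035887, -0.09009158,  0.06933994]), 'torque': array([-0.03047737,  0.0315695 ,  0.03512681]), 'grasp_force': 0.0, 'finger_gap': 0.08554188716449788}
top [ 0.3232122  -0.0267434   1.30935298] [-0.69975189  0.71271059 -0.03227602  0.03673109] 42.13560464772115 326.0268679757174 195.99613306344267 [-0.17032425  0.          0.          0.          0.        ] 0.996078125
bone_long 0.94 479 245 [ 0.319 -0.399  0.029]
bone_long 0.74 414 271 [ 0.259 -0.233  0.029]
bone_long 0.54 424 230 [ 0.36  -0.261  0.029]
bone_short 0.77 
[... 518 characters left out ...]
   0.          0.        ] 0.9960390625
bone_long 0.92 324 298 [ 0.248 -0.231  0.03 ]
bone_long 0.84 365 286 [ 0.347 -0.279  0.025]
bone_long 0.73 397 330 [ 0.312 -0.412  0.029]
bone_long 0.56 428 274 [ 0.5   -0.369  0.004]
bone_short 0.55 281 176 [0.439 0.149 0.03 ]
wood_long 0.75 343 241 [ 0.41  -0.143  0.015]
wood_short 0.83 246 168 [0.384 0.251 0.03 ]
ferrule 0.52 316 206 [ 0.439 -0.006  0.02 ]
tray_blue 0.88 364 173 [ 0.65  -0.006  0.004]
tray_green 0.84 260 137 [0.521 0.355 0.004]
tray_red 0.76 427 274 [ 0.499 -0.367  0.004]
tray_red 0.47 260 135 [0.526 0.362 0.005]
varnish 0.56 315 143 [0.609 0.174 0.038]
varnish 0.56 279 176 [0.435 0.154 0.029]
jar 0.91 397 200 [ 0.59  -0.178  0.07 ]
```

View pics/top0.png

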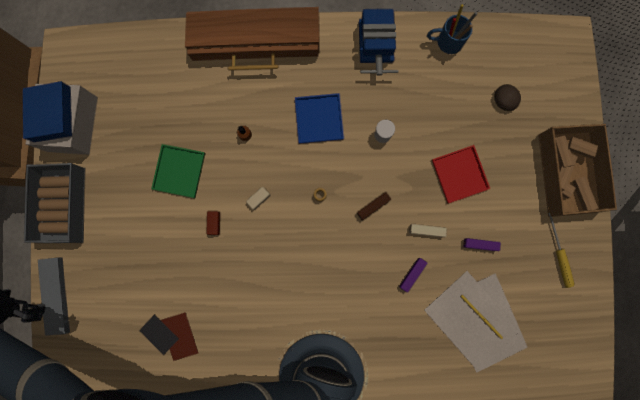

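View pics/side0.png

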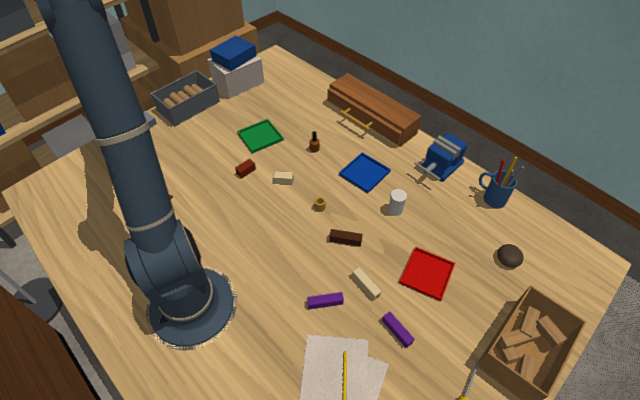

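The top view shows the cream bar at (428,231), with two purple look-alikes at (482,245) and (414,275). The other pieces are wood_long (374,206), ferrule (319,196), bone_short (258,198) and wood_short (213,223). The trays are green (179,171), blue (319,119) and red (460,174). The jar stands at (385,130) and the varnish at (244,133). bone_long candidates are (428,231), (482,245) and (414,275). Only the first is cream, so I'll confirm it in a crop while measuring.

```bash
cat >> h.py <<'E'
SEED=dict(bone_long=(.36,-.26),bone_short=(.447,.144),wood_long=(.415,-.14),wood_short=(.387,.26),ferrule=(.44,-.005),
 tray_blue=(.645,-.008),tray_green=(.523,.355),tray_red=(.5,-.366),varnish=(.607,.18),jar=(.597,-.165))
TOP=dict(bone_long=.03,bone_short=.03,wood_long=.032,wood_short=.032,ferrule=.034,varnish=.041,jar=.072)
def rect(s,n,seed=None,P=None):
    """x,y,yaw(long axis),L,W,ztop of the top face (tray: whole footprint)"""
    P=cloud(s) if P is None else P
    c=np.array(seed if seed is not None else SEED[n]); d=np.linalg.norm(P[...,:2]-c,axis=2)
    if n.startswith("tray"):
        rgb=s["pixels"].astype(int); k={"tray_red":0,"tray_green":1,"tray_blue":2}[n]
        o=np.delete(rgb,k,2).max(2); m=(d<.1)&(rgb[...,k]>1.4*o+10)
    else: m=(d<.07)&(P[...,2]>.018)
    lab,st=cv2.connectedComponentsWithStats(m.astype(np.uint8))[1:3]
    if len(st)<2: return None
    m=lab==1+np.argmax(st[1:,4])
    z=np.percentile(P[m][:,2],70) if not n.startswith("tray") else np.percentile(P[m][:,2],97)
    if not n.startswith("tray"): m&=np.abs(P[...,2]-np.nanmedian(P[m&(P[...,2]>z-.004)][:,2]))<.004
    X=P[m][:,:2].astype(np.float32)
    (x,y),(w,h),a=cv2.minAreaRect(X*1000); a=np.radians(a)
    if w<h: w,h,a=h,w,a+np.pi/2
    a=(a+np.pi/2)%np.pi-np.pi/2
    return np.array([x/1000,y/1000,a,w/1000,h/1000,z,*X.mean(0)])
E
python3 - <<'E'
from h import *
import pickle
np.set_printoptions(precision=4,suppress=True)
S={c:pickle.load(open(c+"0.pkl","rb")) for c in("top","side")}
C={c:cloud(S[c]) for c in S}
for n in NAMES:
    for c in S: print(n,c,rect(S[c],n,P=C[c]))
# bench height in each depth map
for c in S:
    P=C[c].reshape(-1,3); q=P[(abs(P[:,0]-.5)<.05)&(abs(P[:,1]-.0)<.2)]; print(c,"bench z",np.nanmedian(q[:,2]))
im=S["top"]["pixels"][180:300,350:530]
cv2.imwrite("pics/crop.png",cv2.resize(im[...,::-1],None,fx=4,fy=4,interpolation=cv2.INTER_CUBIC))
E
```

```text
bone_long top [ 0.3596 -0.2714  1.4303  0.0897  0.0239  0.0308  0.3597 -0.2712]
bone_long side [ 0.3581 -0.2729  1.4553  0.0895  0.0253  0.0299  0.3578 -0.2749]
bone_short top [ 0.4481  0.1504 -0.9132  0.0565  0.0277  0.0312  0.4477  0.1508]
bone_short side [ 0.4467  0.15   -0.9108  0.0573  0.0318  0.0303  0.4472  0.1493]
wood_long top [ 0.4243 -0.1367 -0.9723  0.0903  0.0256  0.0328  0.4235 -0.1362]
wood_long side [ 0.422  -0.1384 -0.9553  0.0898  0.028   0.0319  0.4215 -0.1393]
wood_short top [ 0.3876  0.2659 -0.0136  0.0575  0.0291  0.0333  0.3875  0.2651]
wood_short side [ 0.3894  0.2622 -0.0384  0.0603  0.0332  0.0322  0.3882  0.2621]
ferrule top [ 0.4557 -0.0052 -0.9859  0.0303  0.0293  0.0344  0.4554 -0.0052]
ferrule side [ 0.4531 -0.0059  0.3364  0.0312  0.0297  0.0331  0.4538 -0.0049]
tray_blue top [ 0.6514 -0.0044  0.0763  0.121   0.1128  0.0156  0.6529 -0.0043]
tray_blue side [ 0.652  -0.0061  0.06    0.1251  0.1174  0.0148  0.6531 -0.0051]
tray_green top [ 0.5233  0.3606 -0.2141  0.1184  0.1182  0.0156  0.524   0.3618]
tray_green side [0.5235 0.3601 1.3344 0.1211 0.1202 0.0151 0.5247 0.3594]
tray_red top [ 0.5033 -0.367  -1.2768  0.1252  0.1234  0.0155  0.502  -0.3655]
tray_red side [ 0.5062 -0.3635  0.3055  0.1346  0.12    0.015   0.5019 -0.3658]
varnish top [ 0.6119  0.1836 -0.7373  0.0138  0.0066  0.0446  0.6112  0.1843]
varnish side [ 0.6106  0.1822 -0.7855  0.0097  0.0056  0.0476  0.6108  0.1814]
jar top [ 0.6067 -0.1663 -0.8293  0.0458  0.0435  0.0727  0.6062 -0.167 ]
jar side [ 0.6062 -0.1691  0.0759  0.0468  0.0447  0.0711  0.6057 -0.1691]
top bench z 5.250047530569457e-05
side bench z -0.0002797458300648481
```

View pics/crop.png

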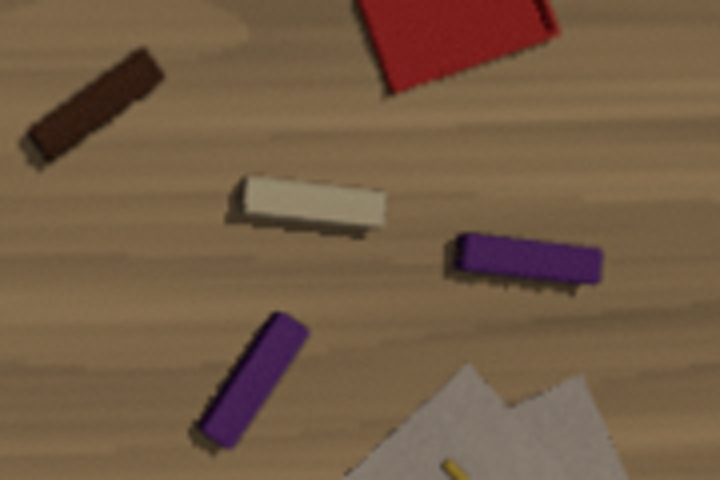

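The crop confirms the cream bar at (428,231) as bone_long. The purple ones at (482,245) and (414,275) are look-alikes and stay put. Heights from both views agree with the text: 30, 32 and 34 mm, with tray rims at about 15 mm. Before moving, I'll check finger clearance and IK for every grasp and placing.

```bash
cat >> h.py <<'E'
BL,GR,RD=(.652,-.005,.068),(.5235,.3605,-.225),(.503,-.366,.30)
# piece: x,y,yaw, grasp z, lengthwise?, gap, tray, local offset y
JOB=dict(bone_long=(.359,-.272,1.443,.031,0,.024,BL,.026),
 bone_short=(.4475,.1502,-.912,.023,1,.058,BL,-.024),
 wood_long=(.423,-.1375,-.964,.032,0,.026,GR,-.026),
 wood_short=(.3883,.264,-.026,.024,1,.060,GR,.024),
 ferrule=(.4545,-.0053,0.,.029,0,.032,RD,0.))
def quat(psi):
    c,s=np.cos(psi),np.sin(psi)
    return R.from_matrix(np.array([[-s,c,0],[c,s,0],[0,0,-1.]])).as_quat()
def pose_place(n):
    tr,off=JOB[n][6:]; c,s=np.cos(tr[2]),np.sin(tr[2])
    return tr[0]-s*off,tr[1]+c*off,tr[2]
def choose(x,y,psi,z):
    q0=np.array(status.get_state()["joint_pos"]); best=None
    for p in (psi,psi+np.pi):
        a,b=kin.solve_ik([x,y,.19],quat(p)),kin.solve_ik([x,y,z],quat(p))
        if a is None or b is None: continue
        c=np.abs(np.array(a)-q0).max()
        if best is None or c<best[0]: best=(c,quat(p),np.array(a))
    return best
def contact_down(x,y,z0,zmin,f0):
    z=z0
    while z>zmin:
        z-=.0005; arm.move_straight([x,y,z],vel=.02)
        if status.get_state()["force"][2]-f0>2.5: break
    return z
def pick(n):
    x,y,yaw,zg,lw,gap,_,_=JOB[n]; psi=yaw if lw else yaw+np.pi/2
    arm.reach([x,y,.19],choose(x,y,psi,zg)[1]); arm.move_straight([x,y,zg],vel=.12)
    arm.close(); arm.move_straight([x,y,zg+.03],vel=.08); arm.move_straight([x,y,.19],vel=.2)
    s=status.get_state(); print(n,"gap",round(s["finger_gap"],4),"want",gap,"grip",round(s["grasp_force"],1),"t",round(s["time_s"],1))
    return abs(s["finger_gap"]-gap)<.006
def place(n):
    zg,lw=JOB[n][3:5]; x,y,yaw=pose_place(n); psi=yaw if lw else yaw+np.pi/2
    arm.reach([x,y,.19],choose(x,y,psi,zg)[1]); arm.move_straight([x,y,zg+.02],vel=.15)
    arm.move_straight([x,y,zg+.0065],vel=.05); arm.wait(.2); f0=status.get_state()["force"][2]
    z=contact_down(x,y,zg+.0065,zg+.003,f0); s=status.get_state()
    print("placed at dz",round(z-zg,4),"df",round(s["force"][2]-f0,1))
    arm.release(); arm.wait(.2); arm.move_straight([x,y,.19],vel=.15); print("t",round(status.get_state()["time_s"],1))
E
python3 - <<'E'
from h import *
import pickle
np.set_printoptions(precision=2,suppress=True)
P=np.concatenate([cloud(pickle.load(open(c+"0.pkl","rb"))).reshape(-1,3) for c in("top","side")])
P=P[(P[:,2]>.012)&(P[:,2]<.2)]
for n,j in JOB.items():
    psi=j[2] if j[4] else j[2]+np.pi/2
    d=P[:,:2]-np.array(j[:2]); u=d@[np.cos(psi),np.sin(psi)]; v=d@[-np.sin(psi),np.cos(psi)]
    m=(abs(v)<.016)&(abs(u)>j[5]/2+.008)&(abs(u)<.09)
    print(n,"nearest other along closing axis",np.abs(u[m]).min() if m.any() else None, choose(*j[:2],psi,j[3])[2])
    x,y,yaw=pose_place(n); psi=yaw if j[4] else yaw+np.pi/2
    print("   place",np.array([x,y,yaw]),choose(x,y,psi,j[3]+.004)[2])
E
```

```text
bone_long nearest other along closing axis 0.07041799842620786 [-0.23  0.23  0.92  2.15 -0.25  0.87  0.71]
   place [0.65 0.02 0.07] [-0.58  0.56  0.7   1.69 -0.41  1.04 -1.24]
bone_short nearest other along closing axis None [-0.89  0.22  0.55  2.09 -0.15  0.86 -1.16]
   place [ 0.65 -0.03  0.07] [-0.43  0.54  0.59  1.68 -0.34  1.03  0.34]
wood_long nearest other along closing axis None [-0.55  0.21  0.89  2.16 -0.22  0.86  1.08]
   place [ 0.52  0.34 -0.23] [-0.68  0.43  0.04  1.75 -0.02  0.97  0.72]
wood_short nearest other along closing axis None [-0.98  0.21  0.34  2.09 -0.09  0.86 -0.62]
   place [ 0.53  0.38 -0.23] [-0.93  0.5   0.34  1.67 -0.19  1.01 -0.75]
ferrule nearest other along closing axis None [-0.84  0.23  0.88  2.14 -0.24  0.87 -1.38]
   place [ 0.5  -0.37  0.3 ] [ 0.07  0.51  0.68  1.76 -0.37  1.01 -0.37]
```

```bash
python3 - <<'E'
from h import *
if pick("bone_long"):
    place("bone_long")
s=imaging.snapshot("side"); save(s,"side1"); print(np.round(rect(s,"bone_long",pose_place("bone_long")[:2]),4), pose_place("bone_long"))
s=imaging.snapshot("top"); print(np.round(rect(s,"bone_long",pose_place("bone_long")[:2]),4))
E
```

```text
bone_long gap 0.0227 want 0.024 grip 58.9 t 7.7
placed at dz 0.004 df 4.8
t 14.2
[ 0.652  -0.0067  0.5466  0.1123  0.0559  0.4644  0.6368 -0.0177] (np.float64(0.6502333622236824), np.float64(0.02093991115958741), 0.068)
[0.6101 0.0269 1.4489 0.08   0.0401 0.5351 0.614  0.0234]
```

View pics/side1.png

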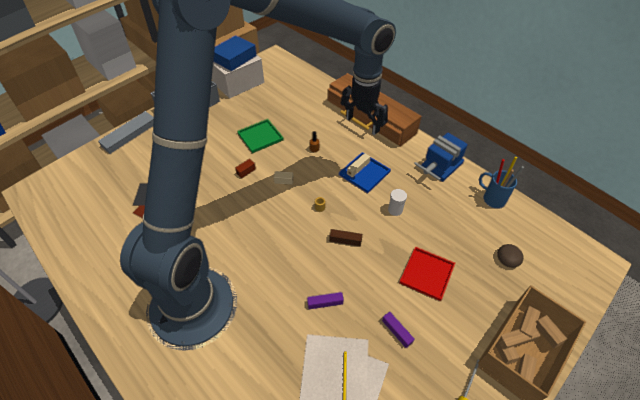

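The side view shows bone_long lying flat in the blue tray around (358,165), and floor contact was felt at 4 mm as expected. Next are the other four pieces, stopping if any grip width is wrong.

```bash
python3 - <<'E'
from h import *
for n in ("bone_short","wood_long","wood_short","ferrule"):
    if not pick(n): print("bad grip",n); break
    place(n)
else:
    arm.reach([.21,.64,.25],[.157,.9876,0,0])
for c in("top","side"):
    s=imaging.snapshot(c); save(s,c+"2"); P=cloud(s)
    for n in JOB:
        p=pose_place(n); m=(np.linalg.norm(P[...,:2]-p[:2],axis=2)<.01)
        print(c,n,"z there",np.round(np.nanmedian(P[m][:,2]),4))
    for n in ("jar","varnish"): print(c,n,np.round(rect(s,n,P=P),3))
s=imaging.snapshot("top")
crops=[]
for t in (BL,GR,RD):
    u,v=project(s,[t[0],t[1],.02])[0].astype(int)
    crops.append(cv2.resize(s["pixels"][v-32:v+32,u-32:u+32,::-1],(256,256),interpolation=cv2.INTER_CUBIC))
cv2.imwrite("pics/trays.png",np.hstack(crops))
print(status.get_state()["time_s"])
E
```

```text
bone_short gap 0.0572 want 0.058 grip 63.1 t 18.6
placed at dz 0.0045 df 6.2
t 24.4
wood_long gap 0.0248 want 0.026 grip 58.9 t 28.8
placed at dz 0.004 df 5.2
t 35.5
wood_short gap 0.0588 want 0.06 grip 64.3 t 39.9
placed at dz 0.004 df 5.6
t 45.5
ferrule gap 0.0302 want 0.032 grip 59.3 t 50.3
placed at dz 0.004 df 6.3
t 56.6
top bone_long z there 0.034
top bone_short z there 0.0341
top wood_long z there 0.0366
top wood_short z there 0.0364
top ferrule z there 0.0056
top jar [ 0.607 -0.167 -0.781  0.046  0.043  0.073  0.607 -0.167]
top varnish [ 0.61   0.183 -1.003  0.012  0.004  0.044  0.61   0.183]
side bone_long z there 0.0329
side bone_short z there 0.0334
side wood_long z there 0.0363
side wood_short z there 0.0368
side ferrule z there 0.0302
side jar [ 0.607 -0.169  0.119  0.046  0.045  0.071  0.606 -0.169]
side varnish [ 0.61   0.182 -1.454  0.012  0.007  0.047  0.61   0.182]
60.45
```

View pics/trays.png

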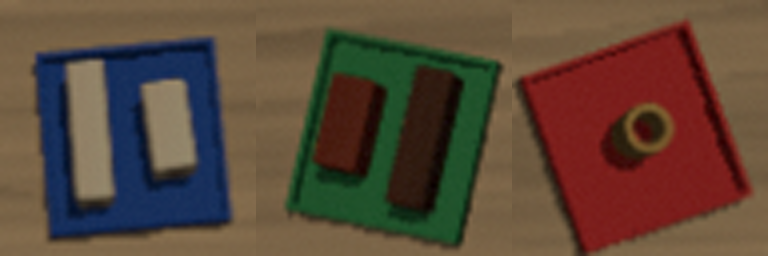

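View pics/side2.png

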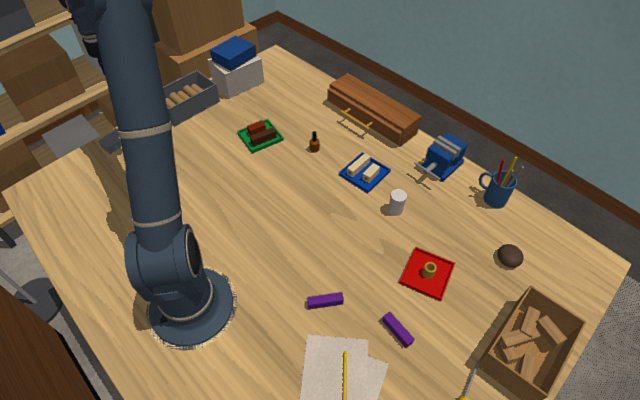

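The pictures show both cream blanks side by side in the blue tray (364,171) and both wooden blanks in the green tray (260,134). The ferrule stands upright in the red tray (429,269). The jar (397,202), varnish (314,143) and purple bars haven't moved, and the arm is clear.

```bash
python3 -c "
from h import *
print(arm.hand_in())"
```

```text
the job is handed in; nothing more can be done
None
```

The job is done and handed in at about 60 s: all five pieces lie flat and the same way up in their trays, with the bottle, jar and purple look-alikes left where they were.

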